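# Third hand: hold a lock case against the sprung backstop

## Task

Take the steel lock case and lay it flat on the blue fixture with its brass end plate against the aluminium backstop, squarely between the two guide cheeks, and push until the needle stands in the green zone of the scale, never running it into the red. Stay there and finish while still holding and pushing it steadily with the gripper, so that the locksmith can drive the screws. Leave the padlock, pliers and screwdriver where they lie.

Things in the scene. Friction and masses are not known exactly. Their poses are not given: they have to be found in the camera images.
- lock: Mortise lock case lying flat, loose steel box 82 long (x) x 50 wide (y) x 26 high, grey top with brass follower and black keyhole, 0.3 to 0.6 kg. At its +x end a brass end plate 4 thick, 60 wide, 26 high; its face is 45 mm from the origin. Origin: centre of the box's underside; z up. Grip it across its 50 mm width (along y) at or a little behind (-x) the middle
- lock_forend (a point): Centre of the outer face of the lock's brass end plate: 45 mm ahead (+x) of the lock's origin, 13 mm above its underside
- fixture: Blue assembly fixture bolted to the bench. Origin on the bench, x = pushing direction, z up. Flat bed 120 wide, x = -100 to +120 mm, top 12 mm above the bench. Two dark steel guide cheeks 22 mm high on the bed, x = +18 to +50 mm, inner faces at y = +/-35 mm (5 mm spare each side of the end plate). Grey spring housing 70 wide, 36 mm high, x = +73 to +116 mm, colour scale on top
- backstop (a joint): Travel of the sprung backstop along the fixture's +x, in m: 0 at rest, end stop 0.023. Spring 1 N per mm from zero (10 mm = 10 N). The black needle on top moves with it over the scale: white 0 to 7 mm, green 7 to 13, white 13 to 18, red beyond 18 mm. It springs back when let go
- backstop_face (a point): Centre of the front face of the aluminium backstop (62 wide, rising 36 mm above the bed) between the cheeks: at x = +35 mm in the fixture's frame when unpressed, 13 mm above the bed; it moves with the backstop
- padlock: Brass padlock lying flat, body 34 x 45 x 22 mm with a steel shackle, about 65 mm long in all, loose; bystander. Origin: near its middle, on the bench
- pliers: Pliers with orange grips lying flat, 160 mm long along x, 60 mm wide, 14 mm high, loose; bystander. Origin: near the middle, on the bench
- screwdriver: Screwdriver with a blue handle lying along its x, 190 mm long, 26 mm thick, loose; bystander. Origin: at mid length, on the bench
Mind the look-alikes: they are no part of the job. What is shaped like the lock but pink or purple is not meant.

How it is judged:
By the outcome, as a careful person would: the job done as asked, in the order asked, and still so for the second after the job is handed in, while the arm keeps its last pose, push and grip.
It also fails if it takes over 46 s, if anything falls off the work surface, if the arm or the gripper's body presses on something with over 40 N, if the wrist force passes 120 N, or if a joint passes its speed limit or range.

## Robot

A 6-joint arm with a two-finger parallel gripper is mounted at the origin on the work surface. World frame = base frame: x ahead of the robot, y to its left, z up, the work surface at z = 0. Lengths are in m, angles in rad, forces in N, time in s.
With the tool pointing down it reaches from about 0.4 to 0.925 m from the base axis. Payload 12.5 kg.
Tool frame: the origin (TCP) lies midway between the tips of the shut fingers; the grasp point (between the pads) lies 19 mm behind it; z points along the fingers, x is the direction in which the jaws open and shut, and the axes are right-handed (so a half turn about z gives the same grasp; the last joint's range is limited). The gripper opens to 95 mm and grips with 3 to 60 N. Pads are 20 mm wide; open, the fingers measure 119 mm over their backs; the gripper's body (75 mm by 180 mm) begins 59 mm behind the grasp point.
Start: joints at [1.148, 0.491, 1.559, -0, 1.092, -0.106], TCP at [0.195, 0.594, 0.186] pointing down, gripper open.
Joint ranges: [-3.1, 3.1], [-0.84, 2.19], [0.05, 2.79], [-1.13, 4.28], [0.06, 2.93], [-2.69, 2.69]. Speed limits (rad/s): [2.22, 2.22, 2.79, 3.14, 3.14, 3.14].

## Interface

Orientations are given as a rotation vector (axis times angle).
In Python, from station import * gives the robot as it stands.
- The arm moves only by the tool move_arm, never from a script. Its argument "deltas" is a list that holds one entry, the list of rows, each a list of 7 numbers: the opening, from 0 (shut) to 1 (fully open), then the shift along the tool's x, y, z in cm, then the turn, a rotation vector about the tool's x, y, z in degrees. In form: [[[jaw, dx, dy, dz, ax, ay, az], ...]]. A call has 1 to 20 rows; each row is the pose to reach, as a shift and turn from the pose commanded when the call began, along the tool's axes at that moment; what a row does not reach only later rows make up. A row lasts 1/10 s, in which the tool goes at most 50 mm and 8.59 degrees, less where a joint would pass 70% of its speed; a pose out of reach is approached as far as the arm can. A call with a gripper value outside its range is refused whole. The fingers move at their own pace and stop on an object; the grip force is fixed at half the most. Time passes only in rows, so rows that repeat a pose let the fingers close. It gives the time, the measured TCP pose, the force and the opening at its end, in the units of the state.
- get_state(): the state, without advancing time (a new reading comes with each control period).
- grab_frame(name): name is "side" or "top" or "wrist"; returns (picture, depth): 420x560x3 uint8, red, green, blue; 420x560 float32, m along the optical axis (not along the pixel's ray), 0 where there is no reading.
- get_calibration(name): a dict with "K" (3x3 intrinsics, pixels), "camera_from_world" (4x4, takes a point from world to camera coordinates). Camera axes: x right, y down, z forward; pixel columns grow to the right and rows downward; lengths in m; the calibration is good to about 2 mm. A picture is of the moment at which its call begins: read the wrist's pose just before it. get_calibration takes no time and is no camera call; for the wrist camera it gives the pose at the moment of the call.
- close_job(): hands the job in, once; it reports no verdict.
The state is a dict: "clock": time; "joint_pos": joint angles; "qvel": joint speeds; "joint_torque": joint torques, N m; "position": TCP position; "orientation": TCP orientation; "force": force on the tool from outside, world axes, zero at the start; "ft_torque": the same for the moment, N m; "width": finger opening in m.
Only numpy, scipy, OpenCV 4.12 (cv2) and the standard library are available. Lean on these libraries where they do the work, as an engineer would, in place of code of your own. Each camera call takes 0.05 s, during which the arm holds its last target.

## Working session

There is one attempt and no reset: what is moved stays moved. The work goes in short steps, Python scripts to look and compute and a tool call to move; the robot and the scene stay as the last step left them, time stands still between calls to the robot, and variables do not carry over. Pictures are saved under pics/ and viewed, and the job is handed in when it is done.

Besides the shell and the picture viewer there is one more tool, called after "Call:" in YAML: its name, and indented under it one key for each argument. move_arm: Moves the arm, as the interface text tells. Its arguments: {"type":"object","properties":{"deltas":{"type":"array"}},"required":["deltas"]}

```bash
ls; mkdir -p pics; python3 - <<'E'
from station import *
import cv2, numpy as np
s=get_state(); print({k:np.round(v,4) for k,v in s.items()})
for n in ["side","top","wrist"]:
    p,d=grab_frame(n); cv2.imwrite(f"pics/{n}0.png",p[:,:,::-1]); np.savez(f"pics/{n}0.npz",p=p,d=d,**get_calibration(n))
    print(n,get_calibration(n))
E
```

```text
pics
{'clock': np.float64(0.0), 'joint_pos': array([ 1.1484,  0.4916,  1.5595, -0.    ,  1.0917, -0.1056]), 'qvel': array([-0.0002, -0.    ,  0.0014,  0.0007,  0.    , -0.0011]), 'joint_torque': array([ 2.10000e-03, -6.12642e+01, -2.58186e+01,  6.94000e-02,
        4.81000e-02, -1.00000e-04]), 'position': array([0.1946, 0.5936, 0.1849]), 'orientation': array([ 2.5435e+00,  1.8429e+00, -1.5000e-03]), 'force': array([ 0.3974,  0.0868, -0.262 ]), 'ft_torque': array([ 0.0218, -0.0332, -0.0266]), 'width': np.float64(0.0951)}
side {'K': array([[452.26410082,   0.        , 270.0847003 ],
       [  0.        , 452.26410082, 211.61104006],
       [  0.        ,   0.        ,   1.        ]]), 'camera_from_world': array([[-0.99386289, -0.10965515, -0.01457054,  0.55041221],
       [-0.05634304,  0.61515889, -0.78638731,  0.09612528],
       [ 0.09519462, -0.78074022, -0.6175619 ,  1.09754106],
       [ 0.        ,  0.        ,  0.        ,  1.        ]])}
top {'K': array([[459.75376715,   0.        , 281.93647657],
       [  0.        , 459.75376715, 213.18558127],
       [  0.        ,   0.        ,   1.        ]]), 'camera_from_world': array([[-0.02670681, -0.99962952,  0.0052507 , -0.02619018],
       [-0.98613894,  0.0254852 , -0.16395275,  0.56448263],
       [ 0.16375819, -0.00955658, -0.98645422,  0.99888002],
       [ 0.        ,  0.        ,  0.        ,  1.        ]])}
wrist {'K': array([[295.15595719,   0.        , 272.40642045],
       [  0.        , 295.15595719, 208.70073764],
       [  0.        ,   0.        ,   1.        ]]), 'camera_from_world': array([[ 0.3113183 ,  0.95030498, -0.00116277, -0.62502442],
       [ 0.91058652, -0.2979561 ,  0.28645131, -0.03273073],
       [ 0.27186965, -0.09023634, -0.95809409,  0.39233672],
       [ 0.        ,  0.        ,  0.        ,  1.        ]])}
```

View pics/top0.png

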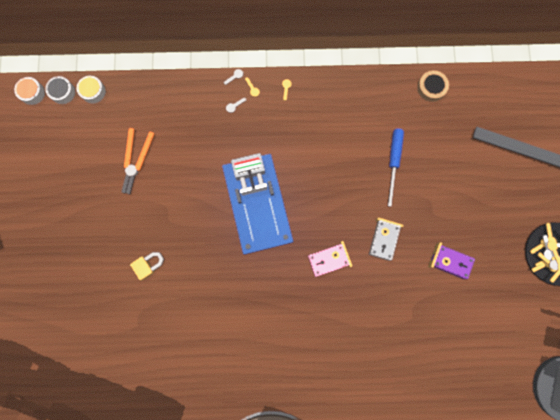

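View pics/side0.png

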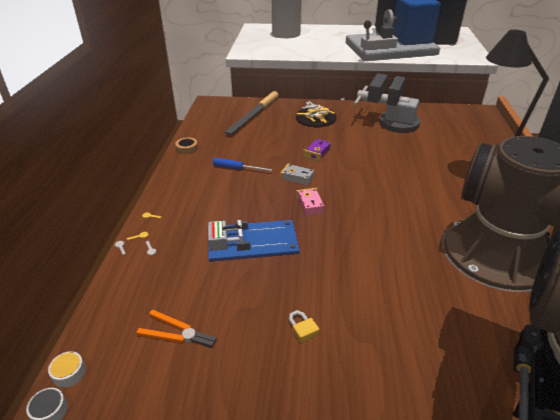

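View pics/wrist0.png

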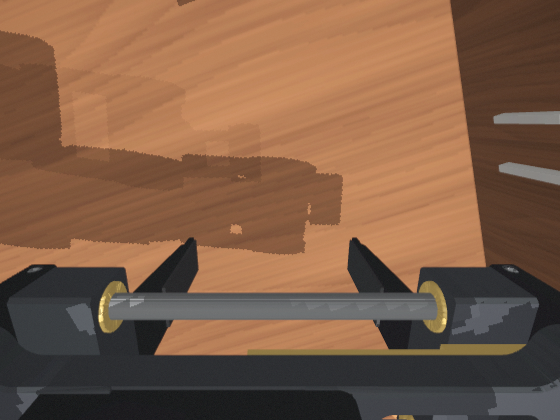

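Top view: the three lock-shaped things are pink at (330,259), grey steel at (386,240) and purple at (453,261). Only the grey one fits "steel, grey top". The fixture is at (258,200), with its scale at (248,163). Next I'll enlarge the crops to confirm and measure.

```bash
cat > h.py <<'E'
import numpy as np, cv2
def load(n):
    z=np.load(f"pics/{n}.npz"); return z['p'],z['d'],dict(K=z['K'],camera_from_world=z['camera_from_world'])
def ray(c,uv):
    T=c['camera_from_world'];R=T[:3,:3];t=T[:3,3]
    o=-R.T@t; d=R.T@(np.linalg.inv(c['K'])@np.array([uv[0],uv[1],1.])); return o,d
def onplane(c,uv,z):
    o,d=ray(c,uv); return o+d*(z-o[2])/d[2]
def tri(c1,u1,c2,u2):
    o1,d1=ray(c1,u1);o2,d2=ray(c2,u2)
    A=np.stack([d1,-d2],1); s=np.linalg.lstsq(A,o2-o1,rcond=None)[0]
    a=o1+s[0]*d1;b=o2+s[1]*d2; return (a+b)/2,np.linalg.norm(a-b)
def proj(c,P):
    T=c['camera_from_world'];q=T[:3,:3]@np.asarray(P,float)+T[:3,3];q=c['K']@q;return q[:2]/q[2]
def cloud(d,c,mask):
    v,u=np.nonzero(mask&(d>0)); z=d[v,u]; K=c['K']
    X=np.stack([(u-K[0,2])/K[0,0]*z,(v-K[1,2])/K[1,1]*z,z]); T=c['camera_from_world']
    return (T[:3,:3].T@(X-T[:3,3:4])).T
E
python3 - <<'E'
from h import *
p,d,c=load('top0'); a=cv2.resize(p[210:280,350:430],None,fx=7,fy=7,interpolation=cv2.INTER_CUBIC)
b=cv2.resize(p[145:260,215:300],None,fx=5,fy=5,interpolation=cv2.INTER_CUBIC)
cv2.imwrite('pics/crA.png',a[:,:,::-1]);cv2.imwrite('pics/crB.png',b[:,:,::-1])
p,d,c=load('side0'); a=cv2.resize(p[150:265,200:330],None,fx=6,fy=5,interpolation=cv2.INTER_CUBIC)
cv2.imwrite('pics/crC.png',a[:,:,::-1])
E
```

```text
(no output)
```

View pics/crA.png

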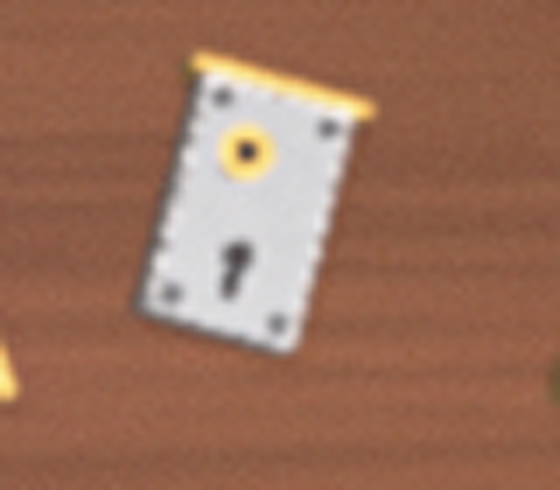

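View pics/crB.png

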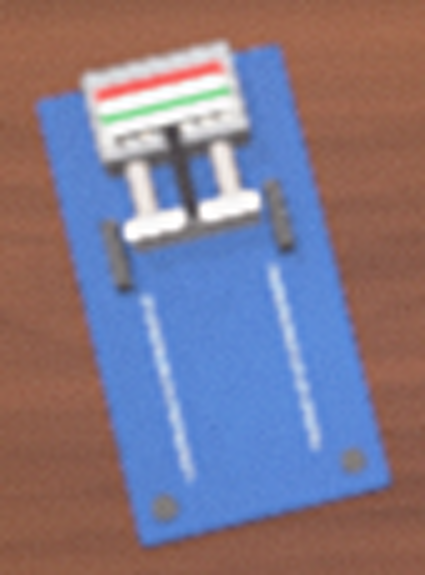

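View pics/crC.png

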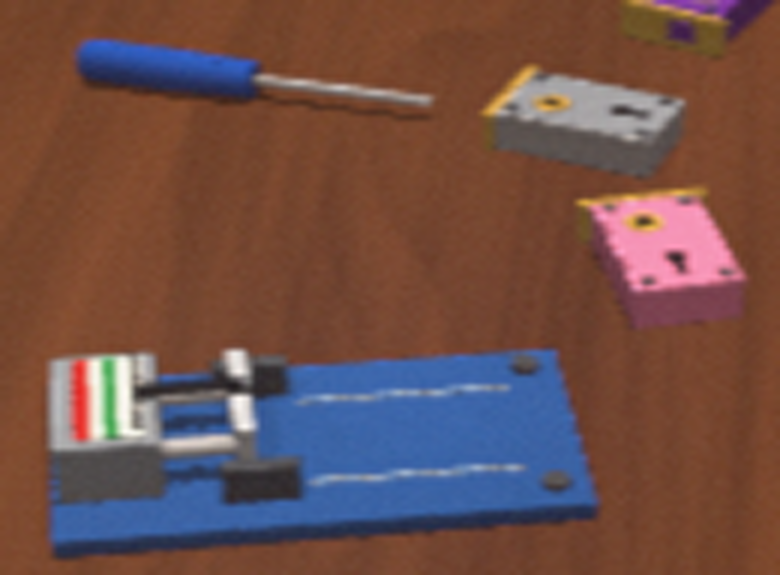

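The crop confirms it: the grey steel case, with brass plate, follower and keyhole, at top-view pixel (386,240), brass end toward +x. Now the poses from two views.

```bash
python3 - <<'E'
from h import *
V={n:load(n+'0') for n in('top','side')}
box={'top':(355,210,415,270),'side':(275,155,320,188)}
fb={'top':(210,145,300,260),'side':(195,210,310,270)}
ctr={};
for n,(p,d,c) in V.items():
    hsv=cv2.cvtColor(p,cv2.COLOR_RGB2HSV)
    x0,y0,x1,y1=box[n]; m=np.zeros(d.shape,bool); 
    m[y0:y1,x0:x1]=((hsv[...,1]<60)&(hsv[...,2]>(150 if n=='top' else 120)))[y0:y1,x0:x1]
    k=cv2.morphologyEx(m.astype(np.uint8),cv2.MORPH_CLOSE,np.ones((5,5)))
    P=cloud(d,c,m); print(n,'lock grey z',np.percentile(P[:,2],[5,50,95]).round(4),P[:,:2].mean(0).round(4))
    cs,_=cv2.findContours(k,cv2.RETR_EXTERNAL,cv2.CHAIN_APPROX_NONE); r=cv2.minAreaRect(max(cs,key=cv2.contourArea)); print(r, max(map(cv2.contourArea,cs)))
    bp=cv2.boxPoints(r); W=[onplane(c,u,.026) for u in bp]; print(np.round(W,4))
    # brass
    br=np.zeros_like(m); br[y0:y1,x0:x1]=((hsv[...,1]>110)&(hsv[...,0]>15)&(hsv[...,0]<35)&(hsv[...,2]>120))[y0:y1,x0:x1]
    nl,lab,st,ce=cv2.connectedComponentsWithStats(br.astype(np.uint8)); print('brass',st[1:,4],ce[1:].round(2))
    for i in range(1,nl):
        if st[i,4]>8: Q=cloud(d,c,lab==i); print('  ',np.median(Q,0).round(4),np.percentile(Q[:,2],[5,95]).round(4), onplane(c,ce[i],.026).round(4))
    x0,y0,x1,y1=fb[n]; b=np.zeros_like(m); b[y0:y1,x0:x1]=((hsv[...,0]>100)&(hsv[...,0]<125)&(hsv[...,1]>120)&(hsv[...,2]>90))[y0:y1,x0:x1]
    P=cloud(d,c,b); print('bed z',np.percentile(P[:,2],[5,50,95]).round(4))
    cs,_=cv2.findContours(b.astype(np.uint8),cv2.RETR_EXTERNAL,cv2.CHAIN_APPROX_NONE); C=max(cs,key=cv2.contourArea)
    W=np.array([onplane(c,u,.012)[:2] for u in C[:,0]]); r=cv2.minAreaRect((W*1000).astype(np.float32)); print('bed rect mm',r); print(cv2.boxPoints(r).round(1))
E
```

```text
top lock grey z [0.0222 0.0265 0.03  ] [ 0.4979 -0.2775]
((385.2884521484375, 239.9423065185547), (22.803504943847656, 36.22248840332031), 15.255120277404785) 749.5
[[ 0.4663 -0.239   0.026 ]
 [ 0.5465 -0.2658  0.026 ]
 [ 0.5311 -0.3158  0.026 ]
 [ 0.4513 -0.2885  0.026 ]]
brass [41 24] [[388.9  221.07]
 [384.75 231.38]]
   [ 0.5456 -0.2936  0.0024] [-0.0029  0.0298] [ 0.5421 -0.2884  0.026 ]
   [ 0.519  -0.2776  0.0278] [0.0253 0.0303] [ 0.5184 -0.2772  0.026 ]
bed z [0.0086 0.0119 0.0154]
bed rect mm ((595.615478515625, 17.135635375976562), (216.5169219970703, 117.02603149414062), 12.569087982177734)
[[477.2  50.7]
 [502.7 -63.5]
 [714.  -16.4]
 [688.5  97.8]]
side lock grey z [0.0239 0.0261 0.0286] [ 0.4993 -0.2733]
((298.1432800292969, 170.8791961669922), (29.006879806518555, 9.743912696838379), 12.994616508483887) 213.5
[[ 0.5441 -0.2619  0.026 ]
 [ 0.5421 -0.315   0.026 ]
 [ 0.4552 -0.2859  0.026 ]
 [ 0.4597 -0.2348  0.026 ]]
brass [24 11] [[284.12 167.83]
 [291.64 170.09]]
   [ 0.5448 -0.3086  0.0235] [-0.0017  0.0259] [ 0.5427 -0.2869  0.026 ]
   [ 0.5186 -0.2763  0.0268] [0.0238 0.029 ] [ 0.5194 -0.2764  0.026 ]
bed z [0.0095 0.0118 0.0143]
bed rect mm ((595.9534912109375, 22.01018524169922), (216.02008056640625, 121.17669677734375), 12.733195304870605)
[[477.2  57.3]
 [504.  -60.9]
 [714.7 -13.3]
 [688.  104.9]]
```

Measurements agree with the sizes given: lock top at z≈26 mm, box about 82×50 mm, centre ≈(0.499,-0.277), heading ≈-18.7°. The bed is at 12 mm, centre (0.596,0.017), heading 12.6°. I'll take a closer wrist view over the fixture on the way to the lock.

Call:
move_arm:
  deltas:
    - [[1,-42,62,0,0,0,0],[1,-42,62,0,0,0,0],[1,-42,62,0,0,0,0],[1,-42,62,0,0,0,0],[1,-42,62,0,0,0,0],[1,-42,62,0,0,0,0],[1,-42,62,0,0,0,0],[1,-42,62,0,0,0,0],[1,-42,62,0,0,0,0],[1,-42,62,0,0,0,0],[1,-42,62,0,0,0,0],[1,-42,62,0,0,0,0],[1,-42,62,0,0,0,0],[1,-42,62,0,0,0,0],[1,-42,62,0,0,0,0],[1,-42,62,0,0,0,0],[1,-42,62,0,0,0,0],[1,-42,62,0,0,0,0],[1,-42,62,0,0,0,0]]

```text
clock: 2.05
position: [0.6524, 0.0029, 0.1858]
orientation: [-2.543, -1.845, -0.0]
force: [0.4, -0.2, -0.6]
width: 0.095
```

```bash
cat > snap.py <<'E'
import sys
from station import *
import cv2, numpy as np
n,o=sys.argv[1:3]
s=get_state(); c=get_calibration(n); p,d=grab_frame(n); cv2.imwrite(f"pics/{o}.png",p[:,:,::-1]); np.savez(f"pics/{o}.npz",p=p,d=d,**c)
print({k:np.round(v,4).tolist() for k,v in s.items() if k in('clock','joint_pos','position','orientation','force','width')})
E
python3 snap.py wrist w1
```

```text
{'clock': 2.05, 'joint_pos': [-0.0968, 0.5304, 1.4862, 0.0002, 1.125, -1.3523], 'position': [0.6524, 0.0029, 0.1858], 'orientation': [-2.5426, -1.845, -0.0002], 'force': [0.3595, -0.2171, -0.6291], 'width': 0.095}
```

View pics/w1.png

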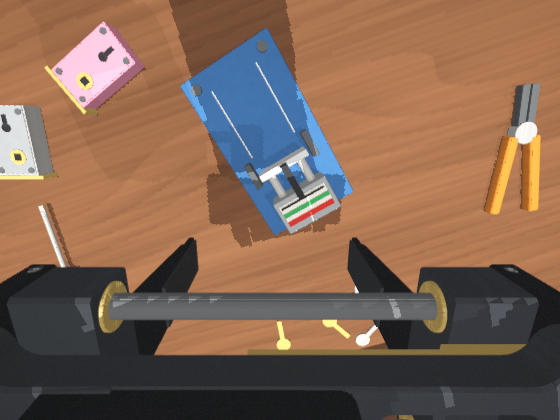

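The wrist view shows the fixture whole: bed corners at (181,86), (267,29) and (353,190), cheeks at (254,176) and (308,143), backstop at (285,165), scale at (308,205). The steel lock is at the left edge (20,140). Next: fit the bed edges and cheeks.

```bash
python3 - <<'E'
from h import *
p,d,c=load('w1'); hsv=cv2.cvtColor(p,cv2.COLOR_RGB2HSV)
b=((hsv[...,0]>100)&(hsv[...,0]<125)&(hsv[...,1]>110)&(hsv[...,2]>40)); b[:,:170]=0;b[:,370:]=0;b[245:]=0
cv2.imwrite('pics/b1.png',b.astype(np.uint8)*255)
P=cloud(d,c,b);print('z',np.percentile(P[:,2],[5,50,95]).round(4))
cs,_=cv2.findContours(b.astype(np.uint8),cv2.RETR_EXTERNAL,cv2.CHAIN_APPROX_NONE);C=max(cs,key=cv2.contourArea)
W=np.array([onplane(c,u,.012)[:2] for u in C[:,0]])*1000
r=cv2.minAreaRect(W.astype(np.float32));print(r);B=cv2.boxPoints(r);print(B.round(1))
# line fits of each edge: pts near rect edges
for i in range(4):
    a,e=B[i],B[(i+1)%4];t=(e-a)/np.linalg.norm(e-a);n=np.array([-t[1],t[0]])
    q=W-a;s=q@t;k=(abs(q@n)<3)&(s>8)&(s<np.linalg.norm(e-a)-8)
    v=cv2.fitLine(W[k].astype(np.float32),cv2.DIST_HUBER,0,.01,.01).ravel();print(i,k.sum(),np.degrees(np.arctan2(v[1],v[0])).round(2),'mid',np.round((a+e)/2,1),'pt on line',v[2:].round(1))
z=cv2.resize(p[120:245,230:350],None,fx=6,fy=4.8,interpolation=cv2.INTER_CUBIC);cv2.imwrite('pics/w1c.png',z[:,:,::-1])
E
```

```text
z [0.0109 0.0122 0.0135]
((597.6634521484375, 18.721710205078125), (218.23960876464844, 119.2484130859375), 12.578923225402832)
[[478.2  53.2]
 [504.1 -63.2]
 [717.1 -15.7]
 [691.2 100.7]]
0 75 -77.38 mid [491.2  -5. ] pt on line [491.4  -3.9]
1 139 12.66 mid [610.6 -39.5] pt on line [606.3 -39.4]
2 20 -77.47 mid [704.2  42.5] pt on line [699.5  60. ]
3 152 12.57 mid [584.7  76.9] pt on line [579.5  75.2]
```

View pics/w1c.png

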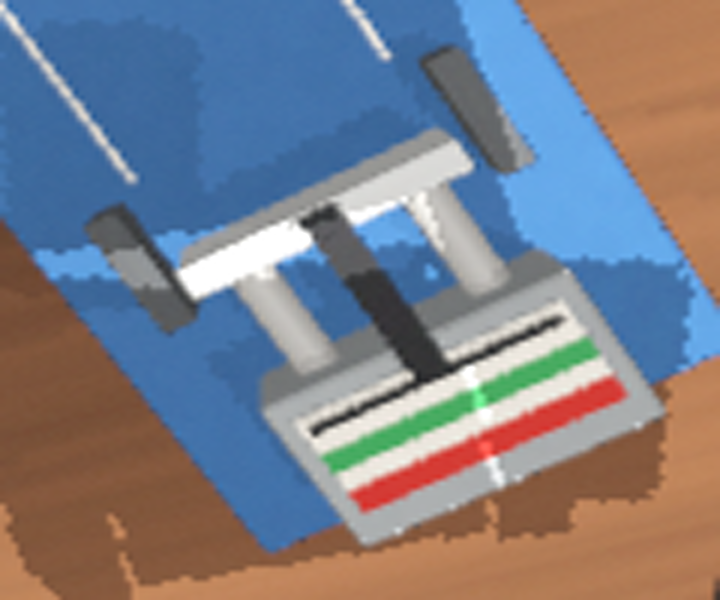

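View pics/b1.png

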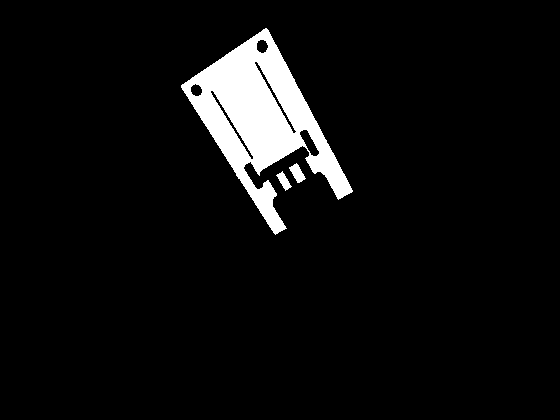

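Call:
move_arm:
  deltas:
    - [[1,-31.5,-2.5,0,0,0,0],[1,-31.5,-2.5,0,0,0,0],[1,-31.5,-2.5,0,0,0,0],[1,-31.5,-2.5,0,0,0,0],[1,-31.5,-2.5,0,0,0,0],[1,-31.5,-2.5,0,0,0,0],[1,-31.5,-2.5,0,0,0,0],[1,-31.5,-2.5,0,0,0,0],[1,-31.5,-2.5,0,0,0,0],[1,-31.5,-2.5,0,0,0,0]]

```text
clock: 3.1
position: [0.5318, -0.2882, 0.1856]
orientation: [-2.542, -1.845, -0.0]
force: [-0.4, 0.4, 0.1]
width: 0.0953
```

```bash
python3 snap.py wrist w2
```

```text
{'clock': 3.1, 'joint_pos': [-0.606, 0.462, 1.6103, 0.0004, 1.0693, -1.862], 'position': [0.5318, -0.2882, 0.1856], 'orientation': [-2.5423, -1.8455, -0.0004], 'force': [-0.3772, 0.354, 0.1356], 'width': 0.0953}
```

View pics/w2.png

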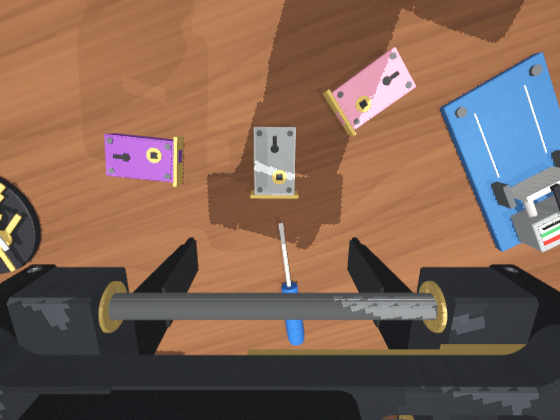

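Wrist view: steel lock centred at (275,160), brass plate at (275,196), screwdriver tip at (281,225) ahead of it, pink at (370,90), purple at (145,160). Next: the lock's exact pose.

```bash
python3 - <<'E'
from h import *
p,d,c=load('w2'); hsv=cv2.cvtColor(p,cv2.COLOR_RGB2HSV)
m=np.zeros(d.shape,bool); sl=np.s_[118:205,245:305]
P=cloud(d,c,np.pad(np.ones((87,60),bool),((118,420-205),(245,560-305))))
# grey
g=np.zeros_like(m); g[sl]=((hsv[...,1]<50))[sl]
k=cv2.morphologyEx(g.astype(np.uint8),cv2.MORPH_CLOSE,np.ones((9,9)))
cs,_=cv2.findContours(k,cv2.RETR_EXTERNAL,cv2.CHAIN_APPROX_NONE);C=max(cs,key=cv2.contourArea)
Pz=cloud(d,c,g);print('z',np.percentile(Pz[:,2],[5,50,95]).round(4))
W=np.array([onplane(c,u,.026)[:2] for u in C[:,0]])*1000
r=cv2.minAreaRect(W.astype(np.float32));print('box',r);B=cv2.boxPoints(r);print(B.round(1))
for i in range(4):
    a,e=B[i],B[(i+1)%4];t=(e-a)/np.linalg.norm(e-a);n=np.array([-t[1],t[0]])
    q=W-a;s=q@t;kk=(abs(q@n)<2.5)&(s>6)&(s<np.linalg.norm(e-a)-6)
    v=cv2.fitLine(W[kk].astype(np.float32),cv2.DIST_HUBER,0,.01,.01).ravel();print(kk.sum(),np.degrees(np.arctan2(v[1],v[0])).round(2),v[2:].round(1))
br=np.zeros_like(m); s2=np.s_[188:202,245:305]; br[s2]=((hsv[...,1]>120)&(hsv[...,0]>17)&(hsv[...,0]<35)&(hsv[...,2]>90))[s2]
v,u=np.nonzero(br);print('brass px',br.sum(),u.min(),u.max(),v.min(),v.max())
W=np.array([onplane(c,x,.026)[:2] for x in np.stack([u,v],1)])*1000;r2=cv2.minAreaRect(W.astype(np.float32));print('plate',r2)
ft=np.array([.5318,-.2882])*1000
o=np.array(r[0]); 
# follower triangulation wrist/top
fm=np.zeros_like(m);s3=np.s_[168:186,268:292];fm[s3]=((hsv[...,1]>120)&(hsv[...,0]>17)&(hsv[...,0]<35))[s3];v,u=np.nonzero(fm)
_,_,ct=load('top0');print('follower',u.mean(),v.mean(),tri(c,(u.mean(),v.mean()),ct,(384.75,231.38)))
x=np.array([np.cos(1.2554),np.sin(1.2554)]);y=np.array([x[1],-x[0]])
print('box centre in tool xy from TCP',(o-ft)@x,(o-ft)@y)
z=cv2.resize(p[110:240,220:330],None,fx=5,fy=4.5,interpolation=cv2.INTER_CUBIC);cv2.imwrite('pics/w2c.png',z[:,:,::-1])
E
```

```text
z [0.0254 0.0268 0.0281]
box ((500.8531799316406, -275.51336669921875), (49.73051452636719, 81.00160217285156), 71.72880554199219)
[[ 454.6 -286.4]
 [ 531.5 -311.8]
 [ 547.1 -264.6]
 [ 470.2 -239.2]]
57 -19.06 [ 488.8 -297.2]
31 71.97 [ 538.5 -290.4]
57 -18.35 [ 503.7 -250.7]
32 71.97 [ 462.5 -262.8]
brass px 177 250 298 190 198
plate ((539.2611694335938, -288.115966796875), (60.232547760009766, 10.293858528137207), 71.96681213378906)
follower 278.3448275862069 179.68965517241378 (array([ 0.51967845, -0.27621933,  0.03433945]), np.float64(0.004915578362665477))
box centre in tool xy from TCP 2.4613508772092816 -33.355630539852896
```

View pics/w2c.png

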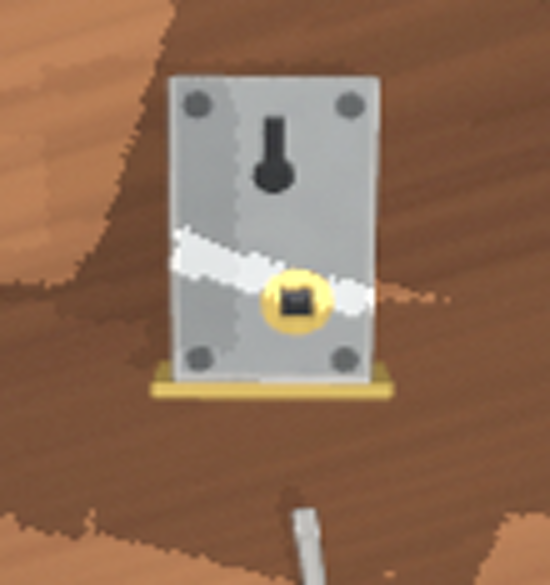

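Lock top centre is (0.501,-0.2755) and its heading (-18.1°) matches the tool's y axis. Depth gives 26.8 mm, against 26 stated. The follower triangulation (34 mm, 5 mm miss) has a poor baseline, and I give it less weight than the depth from three cameras. Descend 8 mm behind the middle and grip.

Call:
move_arm:
  deltas:
    - [[1,0.25,-4.1,0,0,0,0],[1,0.25,-4.1,4,0,0,0],[1,0.25,-4.1,8,0,0,0],[1,0.25,-4.1,12,0,0,0],[1,0.25,-4.1,15,0,0,0],[1,0.25,-4.1,17,0,0,0],[1,0.25,-4.1,18,0,0,0],[1,0.25,-4.1,18,0,0,0],[1,0.25,-4.1,18,0,0,0]]

```text
clock: 4.05
position: [0.4936, -0.2746, 0.0063]
orientation: [2.543, 1.844, 0.001]
force: [0.0, -0.6, -0.5]
width: 0.0951
```

```bash
python3 snap.py wrist w3; python3 snap.py side s3; python3 - <<'E'
from h import *
p,d,c=load('s3');z=cv2.resize(p[120:250,200:340],None,fx=5,fy=4.5,interpolation=cv2.INTER_CUBIC);cv2.imwrite('pics/s3c.png',z[:,:,::-1])
E
```

```text
{'clock': 4.05, 'joint_pos': [-0.6246, 0.6469, 1.8657, 0.0002, 0.6281, -1.8795], 'position': [0.4936, -0.2746, 0.0063], 'orientation': [2.5427, 1.8436, 0.0006], 'force': [0.0111, -0.5937, -0.4516], 'width': 0.0951}
{'clock': 4.1, 'joint_pos': [-0.6249, 0.6463, 1.8656, 0.0002, 0.628, -1.8795], 'position': [0.4936, -0.2748, 0.0066], 'orientation': [2.5423, 1.8429, 0.001], 'force': [1.4979, -0.22, 0.1213], 'width': 0.0947}
```

View pics/w3.png

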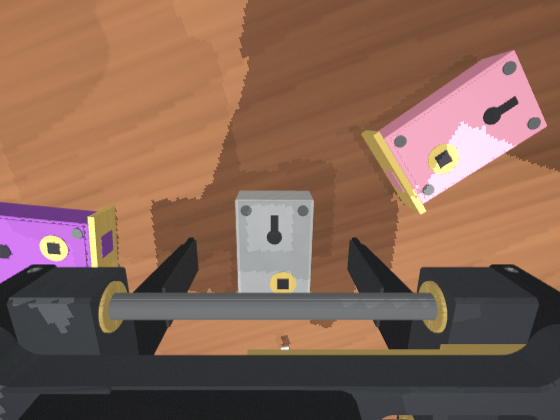

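View pics/s3c.png

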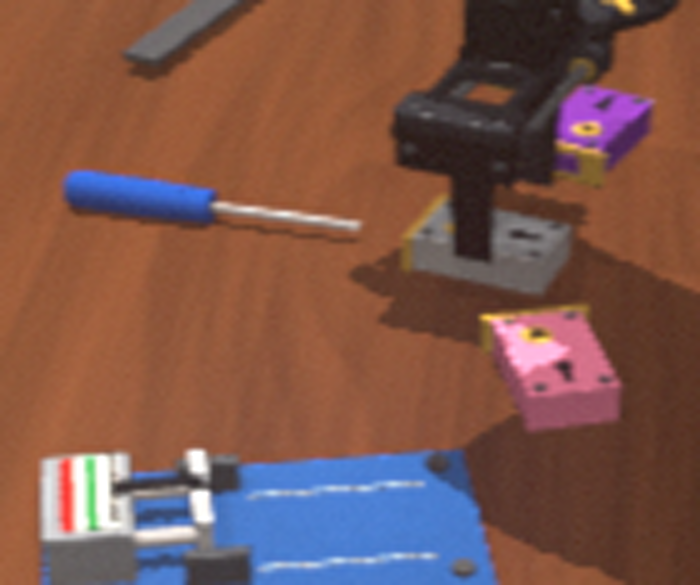

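The fingers straddle the lock centrally, with the lock at cols 236–313 between the fingers. Close the gripper.

Call:
move_arm:
  deltas:
    - [[0,0,0,0,0,0,0],[0,0,0,0,0,0,0],[0,0,0,0,0,0,0],[0,0,0,0,0,0,0],[0,0,0,0,0,0,0],[0,0,0,0,0,0,0],[0,0,0,0,0,0,0],[0,0,0,0,0,0,0]]

```text
clock: 4.95
position: [0.4929, -0.2747, 0.0055]
orientation: [-2.544, -1.843, -0.0]
force: [0.3, 0.4, 0.6]
width: 0.0362
```

```bash
python3 snap.py wrist w4; python3 - <<'E'
from h import *
p,d,c=load('w4');z=cv2.resize(p[150:360,150:390],None,fx=3,fy=2.8);cv2.imwrite('pics/w4c.png',z[:,:,::-1])
E
```

```text
{'clock': 4.95, 'joint_pos': [-0.6255, 0.648, 1.8665, 0.0002, 0.6271, -1.8796], 'position': [0.4929, -0.2747, 0.0055], 'orientation': [-2.544, -1.8432, -0.0001], 'force': [0.2576, 0.3696, 0.5765], 'width': 0.0362}
```

View pics/w4c.png

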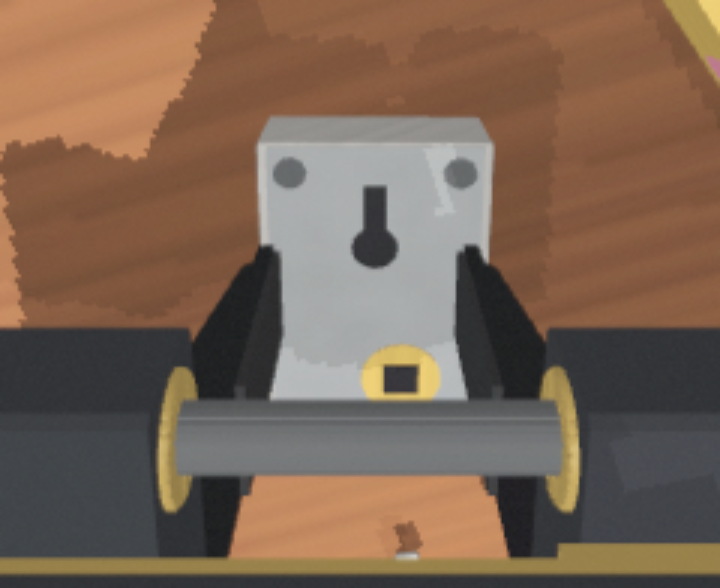

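Width reads 36 mm, not 50 mm, and in the crop the fingers (inner edges at cols 283 and 457) overlap the lock's edges (260 and 493). That does not match a clean grip, so I'll check whether the fingers are still moving before I lift.

Call:
move_arm:
  deltas:
    - [[0,0,0,0,0,0,0],[0,0,0,0,0,0,0],[0,0,0,0,0,0,0]]

```text
clock: 5.3
position: [0.493, -0.2747, 0.0055]
orientation: [-2.544, -1.843, -0.0]
force: [-0.0, 0.3, 1.0]
width: 0.0086
```

```bash
python3 snap.py wrist w5; python3 snap.py side s5;python3 - <<'E'
from h import *
p,d,c=load('s5');z=cv2.resize(p[130:210,250:350],None,fx=7,fy=7,interpolation=cv2.INTER_CUBIC);cv2.imwrite('pics/s5c.png',z[:,:,::-1])
p,d,c=load('w5');z=cv2.resize(p[150:360,150:390],None,fx=3,fy=2.8);cv2.imwrite('pics/w5c.png',z[:,:,::-1])
for uv in [(238,205),(275,205),(312,205),(238,225),(240,240),(242,250),(308,240),(306,250),(275,240)]:
    m=np.zeros(d.shape,bool);m[uv[1],uv[0]]=1;print(uv,cloud(d,c,m).round(4))
E
```

```text
{'clock': 5.3, 'joint_pos': [-0.6254, 0.648, 1.8665, 0.0002, 0.6271, -1.8796], 'position': [0.493, -0.2747, 0.0055], 'orientation': [-2.544, -1.8432, -0.0002], 'force': [-0.0489, 0.3128, 1.0156], 'width': 0.0086}
{'clock': 5.35, 'joint_pos': [-0.6255, 0.648, 1.8666, 0.0002, 0.6271, -1.8796], 'position': [0.4929, -0.2747, 0.0055], 'orientation': [-2.5439, -1.8431, -0.0001], 'force': [1.2226, 1.1714, 0.2473], 'width': 0.0044}
(238, 205) [[ 0.4579 -0.2857  0.0254]]
(275, 205) [[ 0.4647 -0.2633  0.027 ]]
(312, 205) [[ 0.4722 -0.2412  0.0261]]
(238, 225) [[ 0.4701 -0.2899  0.0268]]
(240, 240) [[ 0.4803 -0.2923  0.0266]]
(242, 250) [[ 0.4874 -0.2935  0.0266]]
(308, 240) [[ 0.4941 -0.2502  0.0266]]
(306, 250) [[ 0.5003 -0.2534  0.0271]]
(275, 240) [[ 0.4875 -0.2707  0.0264]]
```

View pics/w5c.png

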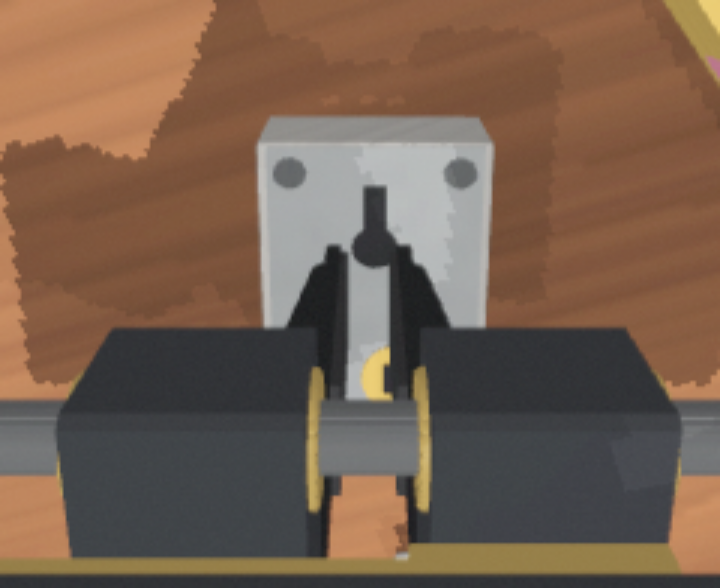

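View pics/s5c.png

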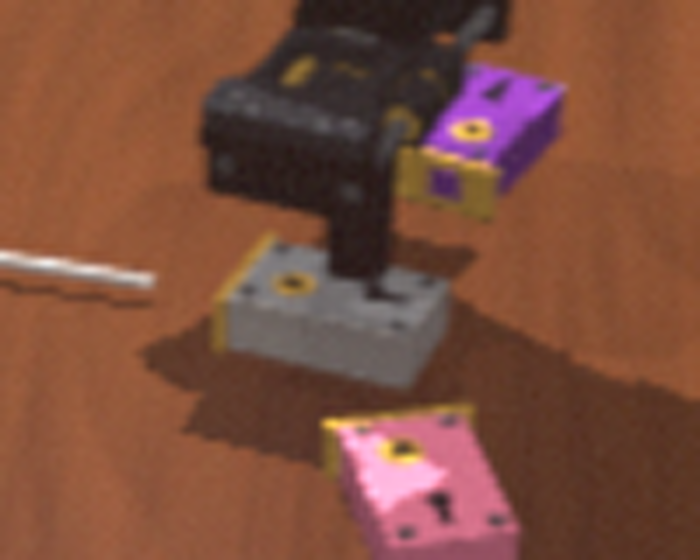

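The fingers have closed *over* the lock: both views show the tips on top of it, and it has not visibly moved. So the tips stand above 26 mm although the state says TCP z = 5.5 mm. I'll measure the real tip height from the cameras.

```bash
python3 - <<'E'
from h import *
pw,dw,cw=load('w5');ps,ds,cs=load('s5');p3,d3,c3=load('s3');pw3,dw3,cw3=load('w3')
g=lambda d,c,mask:cloud(d,c,mask)
def dark(p): return p.max(2)<75
# wrist: dark finger pixels in w5
m=np.zeros(dw.shape,bool);m[236:268,250:295]=dark(pw)[236:268,250:295]
P=g(dw,cw,m);print('w5 finger z pct',np.percentile(P[:,2],[1,5,25,50]).round(4),'n',len(P))
for v in range(236,262,4):
    r=[(u,np.round(g(dw,cw,(np.arange(420)[:,None]==v)&(np.arange(560)[None]==u)),3)[0].tolist()) for u in (262,264,283)]
    print(v,r)
# side: s3 & s5 finger
for nm,p,d,c,bx in(('s3',p3,d3,c3,(285,165,305,182)),('s5',ps,ds,cs,(290,150,312,175))):
    x0,y0,x1,y1=bx;m=np.zeros(d.shape,bool);m[y0:y1,x0:x1]=dark(p)[y0:y1,x0:x1]
    P=g(d,c,m);print(nm,len(P),np.percentile(P[:,2],[0,5,25]).round(4),P[np.argsort(P[:,2])[:4]].round(3).tolist())
    v,u=np.nonzero(m);print(' lowest row',v.max(),u[v==v.max()])
# expected projection of reported TCP
print('TCP in w5',proj(cw,[.493,-.2747,.0055]),'at z.03',proj(cw,[.493,-.2747,.03]),'z.04',proj(cw,[.493,-.2747,.04]),proj(cw,[.493,-.2747,.05]))
print('TCP in s5',proj(cs,[.493,-.2747,.0055]),proj(cs,[.493,-.2747,.03]),proj(cs,[.493,-.2747,.04]))
print('tri tip', tri(cw,(272.5,240),cs,(300.7,169.7)))
E
```

```text
w5 finger z pct [0.0266 0.0273 0.0464 0.0567] n 857
236 [(262, [0.482, -0.278, 0.028]), (264, [0.482, -0.276, 0.028]), (283, [0.486, -0.265, 0.028])]
240 [(262, [0.48, -0.277, 0.039]), (264, [0.482, -0.276, 0.036]), (283, [0.484, -0.264, 0.04])]
244 [(262, [0.48, -0.276, 0.046]), (264, [0.481, -0.276, 0.042]), (283, [0.484, -0.265, 0.046])]
248 [(262, [0.48, -0.276, 0.051]), (264, [0.481, -0.275, 0.049]), (283, [0.484, -0.265, 0.051])]
252 [(262, [0.48, -0.276, 0.056]), (264, [0.482, -0.276, 0.053]), (283, [0.483, -0.265, 0.057])]
256 [(262, [0.482, -0.276, 0.058]), (264, [0.481, -0.275, 0.06]), (283, [0.485, -0.266, 0.058])]
260 [(262, [0.481, -0.276, 0.064]), (264, [0.482, -0.275, 0.063]), (283, [0.485, -0.266, 0.063])]
s3 101 [0.017  0.0283 0.0455] [[0.514, -0.253, 0.017], [0.526, -0.297, 0.024], [0.485, -0.27, 0.025], [0.526, -0.304, 0.026]]
 lowest row 177 [293 294 295 296 297]
s5 259 [-0.0029  0.0371  0.0602] [[0.479, -0.354, -0.003], [0.48, -0.356, -0.0], [0.485, -0.27, 0.025], [0.483, -0.276, 0.025]]
 lowest row 172 [303 304 305 306]
TCP in w5 [271.82276422 237.141626  ] at z.03 [271.74114495 251.49586136] z.04 [271.70175655 258.42302815] [271.65797235 266.1232774 ]
TCP in s5 [300.27243764 176.59180095] [300.49274268 169.69588041] [300.58409901 166.83627284]
tri tip (array([ 0.48928772, -0.27269338,  0.0295419 ]), np.float64(0.006789322109099347))
```

```bash
python3 - <<'E'
from h import *
from scipy.spatial.transform import Rotation as R
import numpy as np
S={'w1':([.6524,.0029,.1858],[-2.5426,-1.845,-.0002]),'w2':([.5318,-.2882,.1856],[-2.5423,-1.8455,-.0004]),'w3':([.4936,-.2746,.0063],[2.5427,1.8436,.0006]),'w5':([.493,-.2747,.0055],[-2.544,-1.8432,-.0002])}
for n,(t,r) in S.items():
    p,d,c=load(n);T=R.from_rotvec(r).as_matrix()
    for sl in (np.s_[225:300,150:270],np.s_[225:300,275:400]):
        m=np.zeros(d.shape,bool);m[sl]=(p.max(2)<70)[sl]
        Q=(cloud(d,c,m)-np.array(t))@T*1000
        Q=Q[(Q[:,2]>-70)&(abs(Q[:,1])<25)]
        i=np.argsort(-Q[:,2])[:400]
        print(n,len(Q),'tip z pct (tool, + = past TCP)',np.percentile(Q[:,2],[90,97,99.5]).round(1),'pts',Q[i[[2,10,30,80,200]]].round(1).tolist() if len(i)>200 else '')
E
```

```text
w1 1099 tip z pct (tool, + = past TCP) [-36.9 -32.8 -30.9] pts [[-48.5, -10.5, -30.7], [-47.2, 7.6, -31.3], [-46.8, -9.4, -32.8], [-47.0, 1.6, -35.0], [-46.9, 4.3, -41.3]]
w1 1107 tip z pct (tool, + = past TCP) [-36.2 -32.1 -30.1] pts [[48.3, -5.4, -29.7], [48.4, -9.2, -30.7], [47.9, -11.1, -32.0], [48.0, 6.5, -34.6], [50.4, -11.5, -40.5]]
w2 1099 tip z pct (tool, + = past TCP) [-36.6 -32.6 -31. ] pts [[-47.4, -1.7, -30.6], [-47.2, -10.1, -31.3], [-46.8, 5.6, -32.4], [-46.9, 7.0, -35.0], [-47.2, -9.2, -41.0]]
w2 1113 tip z pct (tool, + = past TCP) [-36.4 -32.3 -30.4] pts [[48.2, 2.7, -29.9], [48.1, 4.4, -30.7], [47.9, -9.9, -32.2], [49.6, -10.9, -34.6], [47.8, -7.1, -40.5]]
w3 1144 tip z pct (tool, + = past TCP) [-35.3 -31.  -21.1] pts [[-2.4, -7.2, -20.8], [-1.7, -10.9, -21.3], [-47.8, -10.6, -30.7], [-46.7, -6.7, -33.9], [-46.9, -1.4, -39.4]]
w3 1238 tip z pct (tool, + = past TCP) [-30.5 -21.1 -20.3] pts [[7.1, 23.3, -20.0], [3.5, -12.6, -20.5], [7.7, 24.4, -20.9], [4.7, -11.0, -21.8], [48.1, -7.8, -34.8]]
w5 460 tip z pct (tool, + = past TCP) [-37.6 -23.2 -21.3] pts [[-2.4, -6.7, -21.3], [-1.8, -7.1, -22.4], [-5.2, -12.0, -34.1], [-9.0, -12.0, -42.9], [-7.9, -12.2, -52.8]]
w5 549 tip z pct (tool, + = past TCP) [-22.  -21.5 -20.9] pts [[2.8, -4.4, -20.9], [2.7, -13.6, -21.2], [2.1, -7.6, -21.7], [4.7, -8.6, -22.5], [8.1, -11.7, -46.5]]
```

In free air (w1 and w2) the fingertips measure 30 mm short of the reported TCP, consistently. The side-view triangulation agrees, with the tip at z≈0.030 while the state said 0.0055. Lateral offsets are ≤1 mm. So true tip height = reported z + 30 mm, and the first closing went over the lock without touching it. I'll reopen here, then check before going lower.

Call:
move_arm:
  deltas:
    - [[1,0,0,0,0,0,0],[1,0,0,0,0,0,0],[1,0,0,0,0,0,0],[1,0,0,0,0,0,0],[1,0,0,0,0,0,0],[1,0,0,0,0,0,0],[1,0,0,0,0,0,0],[1,0,0,0,0,0,0],[1,0,0,0,0,0,0],[1,0,0,0,0,0,0],[1,0,0,0,0,0,0],[1,0,0,0,0,0,0]]

```text
clock: 6.6
position: [0.4929, -0.2747, 0.0055]
orientation: [-2.544, -1.843, -0.0]
force: [0.1, 0.3, -0.6]
width: 0.0918
```

```bash
python3 snap.py wrist w6; python3 - <<'E'
from h import *
p,d,c=load('w6'); hsv=cv2.cvtColor(p,cv2.COLOR_RGB2HSV)
g=np.zeros(d.shape,bool); sl=np.s_[180:292,215:335]; g[sl]=((hsv[...,1]<50)&(hsv[...,2]>80))[sl]
P=cloud(d,c,g);k=abs(P[:,2]-.0265)<.003;P=P[k];r=cv2.minAreaRect((P[:,:2]*1000).astype(np.float32));print(r);print(cv2.boxPoints(r).round(1))
for u,v in [(170,235),(195,232),(200,238)]:
    m=np.zeros(d.shape,bool);m[v,u]=1;print((u,v),cloud(d,c,m).round(4))
E
```

```text
{'clock': 6.6, 'joint_pos': [-0.6255, 0.648, 1.8665, 0.0001, 0.6272, -1.8797], 'position': [0.4929, -0.2747, 0.0055], 'orientation': [-2.5439, -1.8433, -0.0], 'force': [0.1384, 0.3418, -0.5947], 'width': 0.0918}
((492.5818786621094, -272.7368469238281), (50.01076889038086, 65.23519134521484), 71.73602294921875)
[[ 453.8 -286.3]
 [ 515.7 -306.7]
 [ 531.4 -259.2]
 [ 469.4 -238.8]]
(170, 235) [[ 0.4699 -0.3469  0.    ]]
(195, 232) []
(200, 238) [[ 4.790e-01 -3.265e-01  2.000e-04]]
```

The lock has not moved (rear corner within 1 mm). Lower by 2.9 cm in small steps; the tips should end about 6 mm above the bench.

Call:
move_arm:
  deltas:
    - [[1,0,0,1,0,0,0],[1,0,0,1.7,0,0,0],[1,0,0,2.2,0,0,0],[1,0,0,2.5,0,0,0],[1,0,0,2.5,0,0,0]]

```text
clock: 7.15
position: [0.4927, -0.2745, -0.0201]
orientation: [-2.543, -1.843, 0.0]
force: [-0.5, -0.3, -0.3]
width: 0.0949
```

```bash
python3 snap.py wrist w7; python3 snap.py side s7;python3 - <<'E'
from h import *
p,d,c=load('s7');z=cv2.resize(p[120:210,250:350],None,fx=7,fy=6.5,interpolation=cv2.INTER_CUBIC);cv2.imwrite('pics/s7c.png',z[:,:,::-1])
p,d,c=load('w7')
for v in (236,240,244,250,256):
  for u in (192,194,354,358):
    m=np.zeros(d.shape,bool);m[v,u]=1;print((u,v),p[v,u],cloud(d,c,m).round(4).tolist())
E
```

```text
{'clock': 7.15, 'joint_pos': [-0.6255, 0.6898, 1.8776, 0.0002, 0.5752, -1.8796], 'position': [0.4927, -0.2745, -0.0201], 'orientation': [-2.5433, -1.8426, 0.0003], 'force': [-0.5182, -0.3491, -0.2911], 'width': 0.0949}
{'clock': 7.2, 'joint_pos': [-0.6255, 0.6892, 1.8774, 0.0002, 0.5754, -1.8797], 'position': [0.4929, -0.2746, -0.0198], 'orientation': [-2.5436, -1.843, 0.0001], 'force': [0.6252, -0.5023, 0.2187], 'width': 0.0955}
(192, 236) [133  90  63] [[0.4678, -0.3209, 0.0008]]
(194, 236) [130  88  61] [[0.4682, -0.3196, 0.0008]]
(354, 236) [121  83  58] [[0.5009, -0.2208, 0.0]]
(358, 236) [131  88  64] [[0.5017, -0.2183, 0.0001]]
(192, 240) [34 35 37] [[0.4667, -0.3169, 0.013]]
(194, 240) [63 55 53] [[0.4684, -0.3175, 0.0087]]
(354, 240) [28 31 32] [[0.4974, -0.2234, 0.0128]]
(358, 240) [56 43 38] [[0.4975, -0.2213, 0.0142]]
(192, 244) [47 47 48] [[0.4678, -0.3162, 0.0172]]
(194, 244) [46 44 46] [[0.4693, -0.3165, 0.0138]]
(354, 244) [47 45 47] [[0.498, -0.2246, 0.0168]]
(358, 244) [31 32 33] [[0.4969, -0.223, 0.0204]]
(192, 250) [46 44 45] [[0.4709, -0.3171, 0.0187]]
(194, 250) [45 46 46] [[0.472, -0.3169, 0.0165]]
(354, 250) [47 48 52] [[0.4991, -0.2263, 0.0219]]
(358, 250) [47 47 49] [[0.4984, -0.2245, 0.0246]]
(192, 256) [46 46 48] [[0.4742, -0.3182, 0.0196]]
(194, 256) [43 42 43] [[0.4757, -0.3184, 0.0164]]
(354, 256) [47 48 51] [[0.5033, -0.2271, 0.0211]]
(358, 256) [46 49 49] [[0.499, -0.2262, 0.0301]]
```

View pics/w7.png

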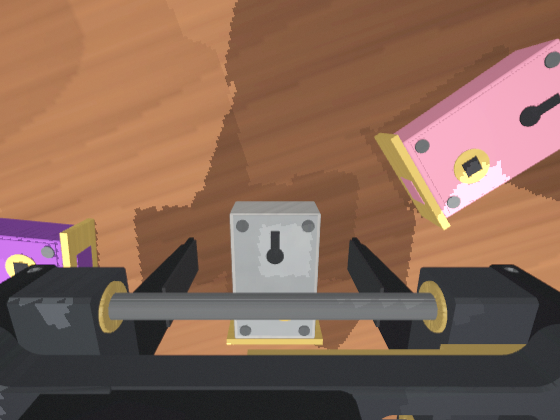

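View pics/s7c.png

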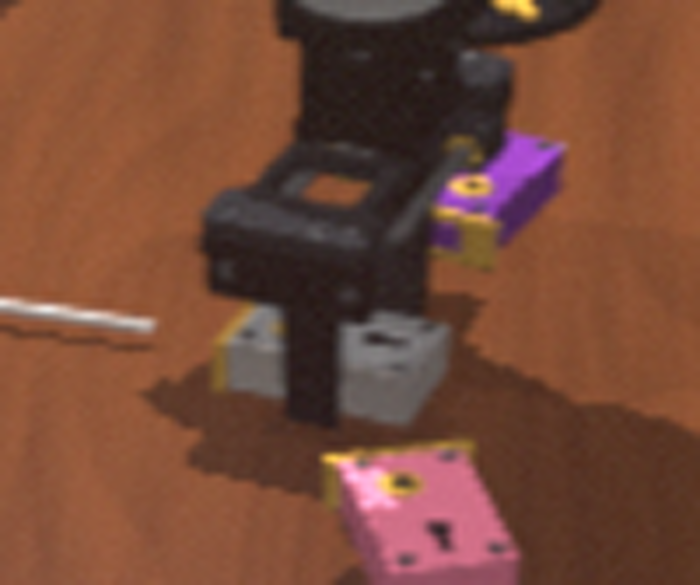

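The tips now measure about 9 mm above the bench, with no contact force and the fingers beside the lock. Lower 4 mm more and close.

Call:
move_arm:
  deltas:
    - [[1,0,0,0.4,0,0,0],[0,0,0,0.4,0,0,0],[0,0,0,0.4,0,0,0],[0,0,0,0.4,0,0,0],[0,0,0,0.4,0,0,0],[0,0,0,0.4,0,0,0],[0,0,0,0.4,0,0,0],[0,0,0,0.4,0,0,0],[0,0,0,0.4,0,0,0],[0,0,0,0.4,0,0,0],[0,0,0,0.4,0,0,0]]

```text
clock: 8.35
position: [0.4929, -0.2745, -0.0235]
orientation: [-2.544, -1.843, -0.0]
force: [0.2, 2.9, 2.1]
width: 0.0499
```

```bash
python3 snap.py wrist w8
```

```text
{'clock': 8.35, 'joint_pos': [-0.6254, 0.6953, 1.879, 0.0003, 0.5675, -1.8796], 'position': [0.4929, -0.2745, -0.0235], 'orientation': [-2.5438, -1.8431, -0.0002], 'force': [0.2488, 2.8982, 2.1324], 'width': 0.0499}
```

View pics/w8.png

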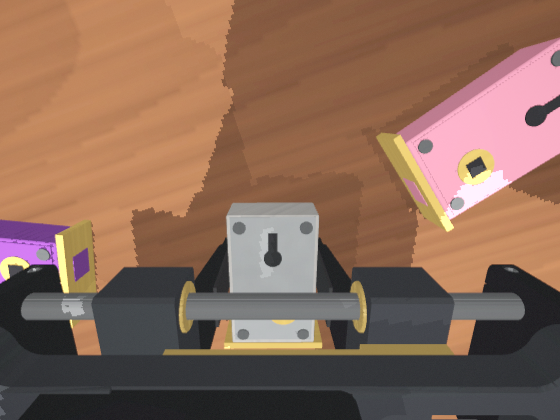

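Gripped: width 49.9 mm matches the 50 mm case, and the lock sits squarely between the pads (cols 228–318). Lift and check the hold.

Call:
move_arm:
  deltas:
    - [[0,0,0,-1,0,0,0],[0,0,0,-3,0,0,0],[0,0,0,-6,0,0,0],[0,0,0,-9,0,0,0],[0,0,0,-10,0,0,0],[0,0,0,-10,0,0,0]]

```text
clock: 9.0
position: [0.4932, -0.2751, 0.0775]
orientation: [2.542, 1.842, 0.001]
force: [-0.2, 0.5, -6.1]
width: 0.0497
```

```bash
python3 snap.py wrist w9; python3 - <<'E'
from h import *
from scipy.spatial.transform import Rotation as R
t=np.array([.4929,-.2745,-.0235]);
for n in('w8','w9'):
    p,d,c=load(n); hsv=cv2.cvtColor(p,cv2.COLOR_RGB2HSV)
    g=np.zeros(d.shape,bool);g[200:292,222:322]=((hsv[...,1]<40)&(hsv[...,2]>100))[200:292,222:322]
    q=cloud(d,c,g);print(n,len(q),np.percentile(q[:,2],[3,20,50,80,97]).round(4))
    o,_=ray(c,(0,0));print(o)
E
```

```text
{'clock': 9.0, 'joint_pos': [-0.6257, 0.5387, 1.8205, -0.0, 0.7801, -1.8796], 'position': [0.4932, -0.2751, 0.0775], 'orientation': [2.5423, 1.8419, 0.0011], 'force': [-0.1901, 0.5426, -6.0936], 'width': 0.0497}
w8 7532 [0.0085 0.026  0.0268 0.0274 0.028 ]
[ 0.41597939 -0.24883959  0.17597769]
w9 7373 [0.1094 0.127  0.1278 0.1283 0.129 ]
[ 0.41593285 -0.24905673  0.27682065]
```

View pics/w9.png

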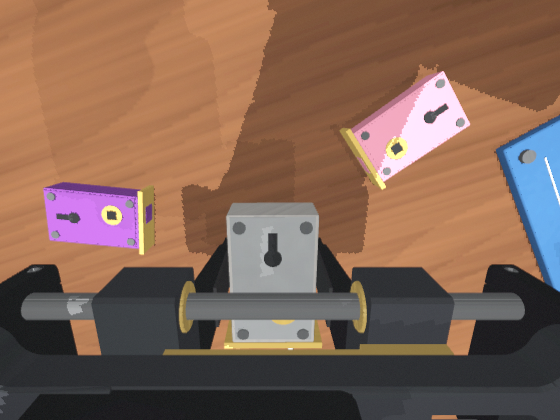

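Lifted without slip or tilt: the top sits 101 mm higher and level, and about 6 N of weight shows. Next I'll measure the lock in the tool frame, then carry it over the fixture.

```bash
cat > lk.py <<'E'
import sys
from h import *
from scipy.spatial.transform import Rotation as R
def lockintool(n,t,r):
    p,d,c=load(n); hsv=cv2.cvtColor(p,cv2.COLOR_RGB2HSV)
    g=np.zeros(d.shape,bool);g[195:292,215:330]=((hsv[...,1]<45)&(hsv[...,2]>90))[195:292,215:330]
    Q=(cloud(d,c,g)-np.array(t))@R.from_rotvec(r).as_matrix()*1000
    zt=np.median(Q[:,2]);Q=Q[abs(Q[:,2]-zt)<2.5]
    out=[]
    for y0 in (-30,-25,-20,-15):
        k=abs(Q[:,1]-y0)<2;out.append((np.percentile(Q[k,0],[1,99])).round(1).tolist())
    print('top z tool',zt.round(1),'rear y',np.percentile(Q[:,1],1).round(1),'sides x at y -30..-15',out)
if __name__=='__main__': lockintool(sys.argv[1],eval(sys.argv[2]),eval(sys.argv[3]))
E
python3 lk.py w9 "[.4932,-.2751,.0775]" "[2.5423,1.8419,.0011]"
```

```text
top z tool -50.3 rear y -33.0 sides x at y -30..-15 [[-23.9, 24.5], [-23.7, 24.9], [-24.1, 24.5], [-23.8, 24.9]]
```

Call:
move_arm:
  deltas:
    - [[0,3,0,0,0,0,-5],[0,8,-1,0,0,0,-12],[0,13,-2,0,0,0,-20],[0,18,-3,0,0,0,-27],[0,23,-4,0,0,0,-30.7],[0,27,-4.2,1,0,0,-30.7],[0,28.2,-4.2,3,0,0,-30.7],[0,28.2,-4.2,4,0,0,-30.7],[0,28.2,-4.2,4,0,0,-30.7],[0,28.2,-4.2,4,0,0,-30.7],[0,28.2,-4.2,4,0,0,-30.7]]

```text
clock: 10.15
position: [0.541, 0.0053, 0.0369]
orientation: [1.967, 2.449, 0.0]
force: [-0.0, -0.6, -4.4]
width: 0.0498
```

```bash
python3 snap.py wrist w10;python3 snap.py top t10;python3 snap.py side s10; python3 - <<'E'
from h import *
p,d,c=load('t10');a=cv2.resize(p[110:290,180:340],None,fx=4.2,fy=3.3,interpolation=cv2.INTER_CUBIC);cv2.imwrite('pics/t10c.png',a[:,:,::-1])
p,d,c=load('s10');a=cv2.resize(p[130:280,180:340],None,fx=4.5,fy=3.9,interpolation=cv2.INTER_CUBIC);cv2.imwrite('pics/s10c.png',a[:,:,::-1])
E
```

```text
{'clock': 10.15, 'joint_pos': [-0.1123, 0.5751, 1.9072, 0.0001, 0.6588, -1.9007], 'position': [0.541, 0.0053, 0.0369], 'orientation': [1.967, 2.4492, 0.0004], 'force': [-0.0185, -0.6116, -4.3757], 'width': 0.0498}
{'clock': 10.2, 'joint_pos': [-0.1121, 0.5748, 1.9072, 0.0001, 0.6588, -1.9006], 'position': [0.5411, 0.0054, 0.037], 'orientation': [1.9667, 2.449, 0.0007], 'force': [0.2122, 0.1163, -5.1767], 'width': 0.0499}
{'clock': 10.25, 'joint_pos': [-0.1119, 0.5747, 1.9072, 0.0001, 0.6587, -1.9005], 'position': [0.5411, 0.0055, 0.0371], 'orientation': [1.9664, 2.449, 0.0009], 'force': [-0.9918, -0.4221, -6.4319], 'width': 0.0498}
```

View pics/w10.png

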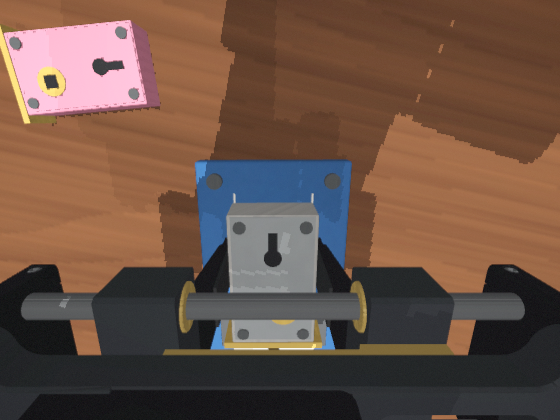

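View pics/t10c.png

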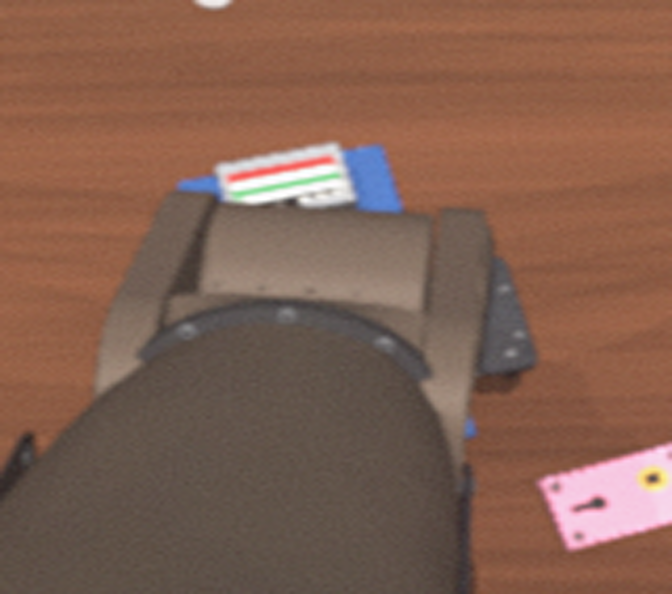

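View pics/s10c.png

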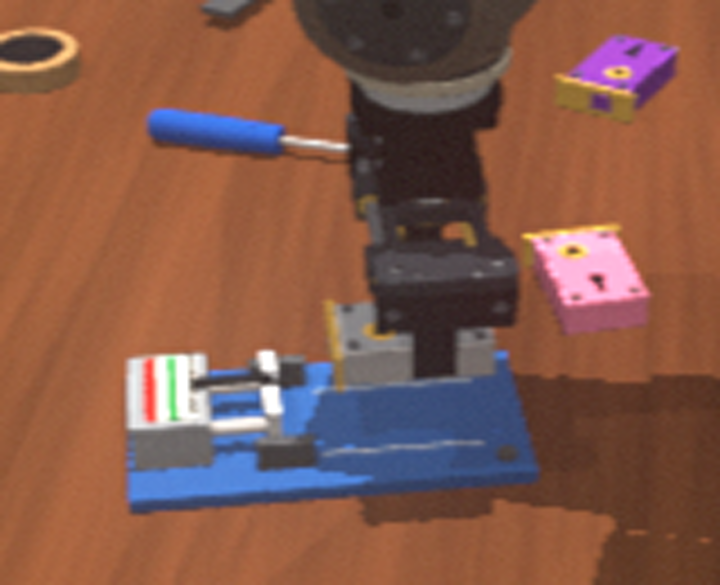

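Side view: the lock hangs level over the bed behind the cheeks, needle at rest at the start of the scale. In the wrist view the bed's rear edge (cols 197–350), guide lines (235, 313) and lock (228–318) all centre on col 273–274. Now the same check in numbers.

```bash
python3 lk.py w10 "[.541,.0053,.0369]" "[1.967,2.4492,.0004]"; python3 - <<'E'
from h import *
from scipy.spatial.transform import Rotation as R
p,d,c=load('w10'); hsv=cv2.cvtColor(p,cv2.COLOR_RGB2HSV); t=np.array([.541,.0053,.0369]);T=R.from_rotvec([1.967,2.4492,.0004]).as_matrix()
b=((hsv[...,0]>100)&(hsv[...,0]<125)&(hsv[...,1]>110)&(hsv[...,2]>40)); b[:150]=0;b[262:]=0;b[:,:185]=0;b[:,365:]=0
P=cloud(d,c,b);print('bed z',np.percentile(P[:,2],[5,50,95]).round(4))
def tl(u,v,z): return ((onplane(c,(u,v),z)-t)@T*1000)[:2].round(1)
zb=.012
for v in range(168,206,6):
    u=np.nonzero(b[v])[0];print(v,tl(u.min()-.5,v,zb),tl(u.max()+.5,v,zb))
e=[(u,np.nonzero(b[:,u])[0].min()-.5) for u in range(210,340,20)]
print('rear edge',[tl(*x,zb).tolist() for x in e])
# white guide lines
for v in range(195,203,2):
    row=p[v].astype(int).min(1);print(v,[ (u,tl(u,v,zb).tolist()) for u in range(228,322) if row[u]>row[u-3:u+4].max()-1 and row[u]>120])
Rf=np.array([[np.cos(np.radians(12.6)),-np.sin(np.radians(12.6))],[np.sin(np.radians(12.6)),np.cos(np.radians(12.6))]])
print('yaw',np.degrees(np.arctan2(T[1,0],T[0,0])),'TCP in fixture w1',Rf.T@(t[:2]*1000-[587.9,16.5]))
E
```

```text
top z tool -50.1 rear y -32.9 sides x at y -30..-15 [[-23.9, 24.5], [-23.9, 24.8], [-24.0, 24.6], [-23.8, 24.7]]
bed z [0.011  0.0122 0.0133]
168 [-58.9 -46.2] [ 59.9 -46.2]
174 [-58.5 -41.6] [ 60.2 -41.6]
180 [-58.9 -36.9] [ 59.8 -37. ]
186 [-58.4 -32.2] [ 60.2 -32.3]
192 [-58.8 -27.4] [ 59.8 -27.5]
198 [-58.4 -22.6] [ 60.1 -22.7]
204 [-58.7 -17.7] [ 60.5 -17.8]
rear edge [[-46.7, -52.6], [-31.6, -52.6], [-16.5, -52.6], [-1.4, -52.7], [13.7, -52.7], [28.8, -52.7], [43.9, -52.7]]
195 [(234, [-29.6, -25.0]), (312, [31.4, -25.1])]
197 [(234, [-29.7, -23.4]), (312, [31.5, -23.4])]
199 [(234, [-29.7, -21.8]), (312, [31.5, -21.8])]
201 [(234, [-29.8, -20.2]), (312, [31.6, -20.2])]
yaw 102.46275345949628 TCP in fixture w1 [-48.21370044  -0.69934971]
```

Lock and bed are centred within 0.3 mm and parallel; the plate's face is at fixture x≈+5.5 mm, about 29.5 mm short of the backstop. Lower onto the bed.

Call:
move_arm:
  deltas:
    - [[0,0,0,2,0,0,0],[0,0,0,3.5,0,0,0],[0,0,0,4.3,0,0,0],[0,0,0,4.6,0,0,0],[0,0,0,4.7,0,0,0],[0,0,0,4.7,0,0,0],[0,0,0,4.7,0,0,0]]

```text
clock: 11.0
position: [0.5412, 0.0063, -0.0099]
orientation: [1.965, 2.45, 0.001]
force: [0.3, 0.3, -5.9]
width: 0.05
```

```bash
python3 -c "
from station import *
for i in range(1): print(get_state()['force'],get_state()['position'])"
```

```text
[ 0.30183243  0.29240014 -5.86154855] [ 0.54123219  0.00633467 -0.00992171]
```

Call:
move_arm:
  deltas:
    - [[0,0,0,0.1,0,0,0],[0,0,0,0.15,0,0,0],[0,0,0,0.15,0,0,0],[0,0,0,0.15,0,0,0]]

```text
clock: 11.4
position: [0.5411, 0.0064, -0.0115]
orientation: [1.965, 2.451, 0.001]
force: [-1.8, 0.3, 5.7]
width: 0.0498
```

Contact: the z force rose from -5.9 to +5.7 N, at reported z -0.0115, as predicted (bed 12 mm above the bench). I'll ease off slightly and slide forward to just short of the backstop.

Call:
move_arm:
  deltas:
    - [[0,0,0,-0.03,0,0,0],[0,-0.05,0.4,-0.03,0,0,0],[0,-0.05,0.8,-0.03,0,0,0],[0,-0.05,1.2,-0.03,0,0,0],[0,-0.05,1.6,-0.03,0,0,0],[0,-0.05,2.0,-0.03,0,0,0],[0,-0.05,2.4,-0.03,0,0,0],[0,-0.05,2.7,-0.03,0,0,0],[0,-0.05,2.7,-0.03,0,0,0],[0,-0.05,2.7,-0.03,0,0,0]]

```text
clock: 12.4
position: [0.5664, 0.0118, -0.0115]
orientation: [-1.964, -2.45, 0.002]
force: [-7.3, -0.2, 7.3]
width: 0.0501
```

```bash
python3 snap.py side s11;python3 snap.py wrist w11; python3 - <<'E'
from h import *
p,d,c=load('s11');a=cv2.resize(p[195:265,195:315],None,fx=6,fy=6,interpolation=cv2.INTER_CUBIC);cv2.imwrite('pics/s11c.png',a[:,:,::-1])
E
```

```text
{'clock': 12.4, 'joint_pos': [-0.0958, 0.678, 1.8671, -0.0001, 0.5983, -1.8857], 'position': [0.5664, 0.0118, -0.0115], 'orientation': [-1.9643, -2.4499, 0.0016], 'force': [-7.2611, -0.1744, 7.2531], 'width': 0.0501}
{'clock': 12.45, 'joint_pos': [-0.0958, 0.678, 1.8671, -0.0001, 0.5983, -1.8857], 'position': [0.5664, 0.0118, -0.0115], 'orientation': [-1.9642, -2.4499, 0.0017], 'force': [-7.23, -1.9928, 6.7807], 'width': 0.05}
```

View pics/s11c.png

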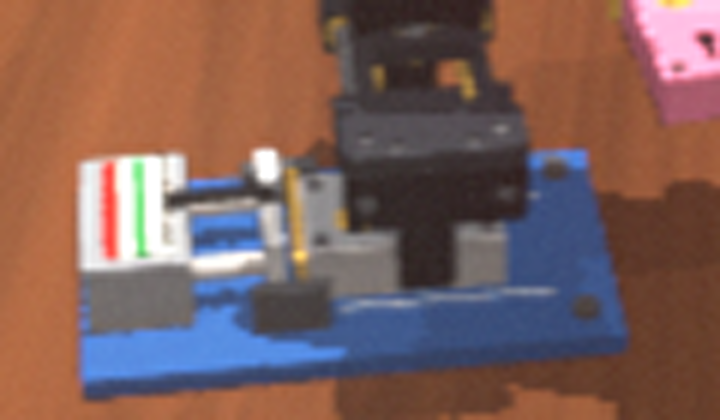

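View pics/w11.png

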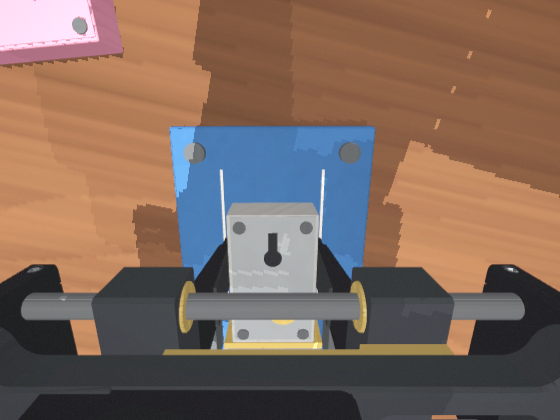

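The plate is between the cheeks and about 3.5 mm short of the backstop. About 7 N of sliding drag shows, and the lock and guide lines are still concentric (cols 273 and 272.5). I'll ease the down-pressure and push on in part.

Call:
move_arm:
  deltas:
    - [[0,0,0.1,-0.04,0,0,0],[0,0,0.3,-0.04,0,0,0],[0,0,0.5,-0.04,0,0,0],[0,0,0.7,-0.04,0,0,0],[0,0,0.9,-0.04,0,0,0],[0,0,1.1,-0.04,0,0,0],[0,0,1.1,-0.04,0,0,0],[0,0,1.1,-0.04,0,0,0],[0,0,1.1,-0.04,0,0,0]]

```text
clock: 13.4
position: [0.5764, 0.014, -0.0115]
orientation: [-1.964, -2.448, 0.004]
force: [-11.4, -2.9, 5.1]
width: 0.0499
```

```bash
python3 snap.py side s12;python3 snap.py top t12; python3 - <<'E'
from h import *
p,d,c=load('s12');a=cv2.resize(p[195:265,195:315],None,fx=6,fy=6,interpolation=cv2.INTER_CUBIC);cv2.imwrite('pics/s12c.png',a[:,:,::-1])
p,d,c=load('t12');a=cv2.resize(p[130:200,210:310],None,fx=6,fy=6,interpolation=cv2.INTER_CUBIC);cv2.imwrite('pics/t12c.png',a[:,:,::-1])
E
```

```text
{'clock': 13.4, 'joint_pos': [-0.0902, 0.6874, 1.8401, -0.0005, 0.6179, -1.8795], 'position': [0.5764, 0.014, -0.0115], 'orientation': [-1.9636, -2.4485, 0.0036], 'force': [-11.3817, -2.8753, 5.1193], 'width': 0.0499}
{'clock': 13.45, 'joint_pos': [-0.0902, 0.6874, 1.8402, -0.0004, 0.6179, -1.8795], 'position': [0.5764, 0.014, -0.0115], 'orientation': [-1.9635, -2.4485, 0.0037], 'force': [-10.4118, -3.699, 4.5863], 'width': 0.0497}
```

View pics/s12c.png

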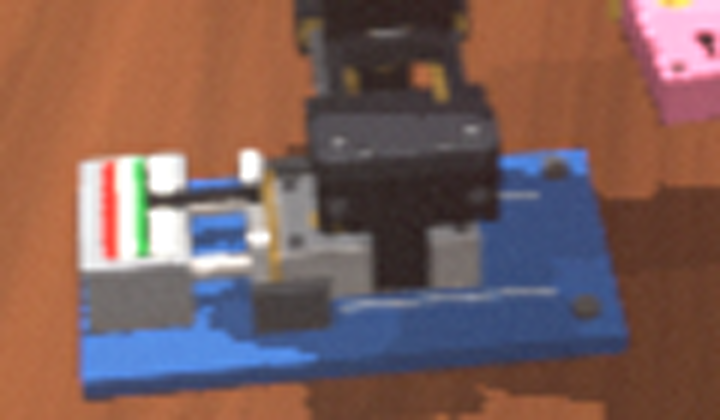

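View pics/t12c.png

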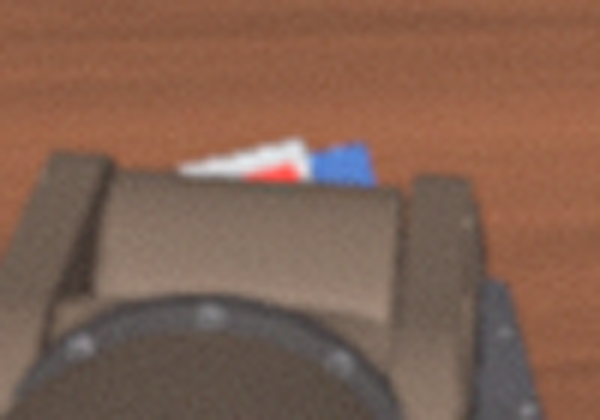

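The side crop shows the needle tip at col 150, right at the near edge of the green band (cols 133–148). That is about 6.7 mm, which agrees with the TCP travel. Push about 4 mm more, toward the centre of the green.

Call:
move_arm:
  deltas:
    - [[0,0,0.1,0,0,0,0],[0,0,0.2,0,0,0,0],[0,0,0.3,0,0,0,0],[0,0,0.38,0,0,0,0],[0,0,0.38,0,0,0,0],[0,0,0.38,0,0,0,0],[0,0,0.38,0,0,0,0],[0,0,0.38,0,0,0,0]]

```text
clock: 14.3
position: [0.5787, 0.0146, -0.0115]
orientation: [-1.962, -2.447, 0.007]
force: [-16.1, -6.9, 10.2]
width: 0.05
```

```bash
python3 snap.py side s13;python3 snap.py wrist w13; python3 - <<'E'
from h import *
p,d,c=load('s13');a=cv2.resize(p[210:250,200:270],None,fx=11,fy=11,interpolation=cv2.INTER_CUBIC);cv2.imwrite('pics/s13c.png',a[:,:,::-1])
E
```

```text
{'clock': 14.3, 'joint_pos': [-0.0885, 0.6903, 1.832, -0.0012, 0.626, -1.8777], 'position': [0.5787, 0.0146, -0.0115], 'orientation': [-1.9616, -2.4472, 0.0067], 'force': [-16.1019, -6.8914, 10.1972], 'width': 0.05}
{'clock': 14.35, 'joint_pos': [-0.0885, 0.6903, 1.832, -0.0012, 0.626, -1.8777], 'position': [0.5787, 0.0146, -0.0115], 'orientation': [-1.9617, -2.4472, 0.0067], 'force': [-16.3159, -6.3344, 9.5787], 'width': 0.05}
```

View pics/s13c.png

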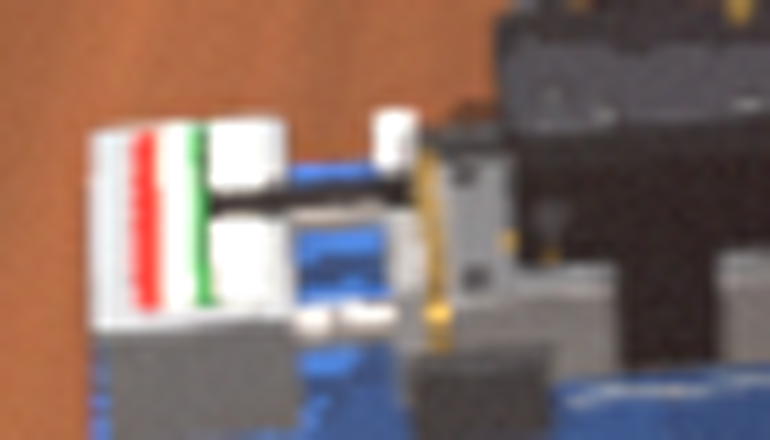

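View pics/w13.png

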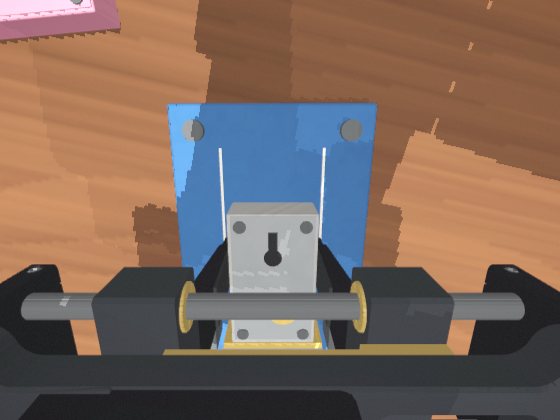

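```bash
cat > fx.py <<'E'
import sys
from h import *
from scipy.spatial.transform import Rotation as R
def run(n,t,r):
    p,d,c=load(n); hsv=cv2.cvtColor(p,cv2.COLOR_RGB2HSV)
    f=np.radians(12.6);ex=np.array([np.cos(f),np.sin(f)]);ey=np.array([-ex[1],ex[0]])
    b=((hsv[...,0]>100)&(hsv[...,0]<125)&(hsv[...,1]>110)&(hsv[...,2]>40));b[:90]=0;b[265:]=0;b[:,:150]=0;b[:,390:]=0
    W=[];
    for u in range(185,360,5):
        v=np.nonzero(b[:,u])[0].min()-.5;W.append(onplane(c,(u,v),.012)[:2]*1000)
    W=np.array(W);v=cv2.fitLine(W.astype(np.float32),cv2.DIST_HUBER,0,.01,.01).ravel();print('rear edge dir',np.degrees(np.arctan2(v[1],v[0])).round(2))
    rear=np.median(W@ex)
    mids=[]
    for vv in range(120,195,5):
        u=np.nonzero(b[vv])[0];mids.append((onplane(c,(u.min()-.5,vv),.012)[:2]+onplane(c,(u.max()+.5,vv),.012)[:2])/2*1000@ey)
    g=np.zeros(d.shape,bool);g[195:292,215:330]=((hsv[...,1]<45)&(hsv[...,2]>90))[195:292,215:330]
    P=cloud(d,c,g)*1000;zt=np.median(P[:,2]);P=P[abs(P[:,2]-zt)<2.5]
    r=cv2.minAreaRect(P[:,:2].astype(np.float32));a=r[2];
    lr=np.percentile(P[:,:2]@ex,1);sd=np.percentile(P[:,:2]@ey,[1,99])
    # rear top edge by contour on plane
    # side edge directions
    E=[]
    for lo in (1,99):
        pts=[]
        for k in range(3,30,3):
            q=P[abs(P[:,:2]@ex-lr-k)<1.5];pts.append([k,np.percentile(q[:,:2]@ey,lo)])
        E.append(np.degrees(np.polyfit(*np.array(pts).T,1)[0]))
    print('lock top z',zt.round(1),'bed rear',rear.round(1),'lock rear',lr.round(1),'lock face fixture x',(-100+lr-rear+86).round(1),'-> travel',(-100+lr-rear+86-35).round(1))
    print('lock mid - bed mid y',(sd.mean()-np.median(mids)).round(2),'width',np.diff(sd).round(1),'skew deg',np.round(E,2))
run(sys.argv[1],None,None)
E
python3 fx.py w11; python3 fx.py w13
python3 - <<'E'
from h import *
for n in ('side0','s13'):
    p,d,c=load(n)
    for v in (226,227,228,229,230): print(n,v,[tuple(int(x) for x in p[v,u]) for u in range(210,232)])
E
```

```text
rear edge dir -77.43
rear edge dir -77.42
lock top z 38.7 bed rear 477.5 lock rear 535.1 lock face fixture x 43.6 -> travel 8.6
lock mid - bed mid y 0.21 width [48.8] skew deg [-1.27  0.46]
side0 226 [(177, 176, 177), (179, 145, 144), (210, 74, 69), (231, 54, 47), (237, 150, 138), (246, 233, 221), (230, 237, 219), (135, 199, 138), (95, 180, 105), (202, 226, 192), (249, 247, 239), (221, 216, 203), (147, 138, 128), (164, 153, 144), (127, 123, 122), (105, 101, 105), (66, 72, 94), (54, 73, 112), (53, 67, 103), (50, 63, 92), (51, 55, 83), (52, 58, 85)]
side0 227 [(174, 173, 175), (188, 150, 149), (217, 82, 79), (232, 48, 43), (237, 124, 113), (244, 219, 201), (229, 236, 215), (138, 201, 139), (81, 171, 91), (194, 220, 182), (250, 247, 240), (221, 218, 202), (104, 98, 92), (83, 77, 73), (68, 64, 64), (60, 54, 56), (49, 47, 51), (48, 46, 54), (50, 44, 52), (50, 45, 49), (51, 44, 47), (50, 45, 46)]
side0 228 [(175, 176, 176), (176, 142, 142), (208, 70, 69), (231, 44, 37), (237, 116, 108), (243, 215, 199), (230, 238, 217), (136, 200, 141), (78, 168, 89), (192, 219, 179), (250, 248, 241), (223
[... 2514 characters left out ...]
255, 255, 255), (255, 255, 255), (255, 255, 255), (255, 255, 255), (223, 221, 217), (202, 202, 200), (156, 151, 149), (144, 136, 135), (144, 137, 138), (142, 135, 136), (140, 132, 134), (134, 132, 142)]Traceback (most recent call last):
  File "fx.py", line 30, in <module>
    run(sys.argv[1],None,None)
    ~~~^^^^^^^^^^^^^^^^^^^^^^^
  File "fx.py", line 15, in run
    u=np.nonzero(b[vv])[0];mids.append((onplane(c,(u.min()-.5,vv),.012)[:2]+onplane(c,(u.max()+.5,vv),.012)[:2])/2*1000@ey)
                                                   ~~~~~^^
    return umr_minimum(a, axis, None, out, keepdims, initial, where)
ValueError: zero-size array to reduction operation minimum which has no identity
```

Three independent readings put the travel in the green (7–13): wrist geometry 8.6 mm, TCP travel ≈9 mm, and the side needle profile ≈9 mm. The lock is 0.2 mm off centre. One small nudge toward the middle, then hold and recheck.

Call:
move_arm:
  deltas:
    - [[0,0,0.08,-0.02,0,0,0],[0,0,0.16,-0.02,0,0,0],[0,0,0.2,-0.02,0,0,0],[0,0,0.2,-0.02,0,0,0],[0,0,0.2,-0.02,0,0,0],[0,0,0.2,-0.02,0,0,0],[0,0,0.2,-0.02,0,0,0],[0,0,0.2,-0.02,0,0,0],[0,0,0.2,-0.02,0,0,0],[0,0,0.2,-0.02,0,0,0]]

```text
clock: 15.4
position: [0.5803, 0.015, -0.0115]
orientation: [-1.961, -2.447, 0.008]
force: [-17.1, -6.8, 8.7]
width: 0.0498
```

```bash
python3 snap.py side s14;python3 snap.py wrist w14; python3 fx.py w14; python3 - <<'E'
from h import *
p,d,c=load('s14')
for v in (227,228,229): print(v,[tuple(int(x) for x in p[v,u]) for u in range(213,224)])
a=cv2.resize(p[190:265,190:320],None,fx=6,fy=6,interpolation=cv2.INTER_CUBIC);cv2.imwrite('pics/s14c.png',a[:,:,::-1])
E
```

```text
{'clock': 15.4, 'joint_pos': [-0.0876, 0.692, 1.8272, -0.0013, 0.6299, -1.8766], 'position': [0.5803, 0.015, -0.0115], 'orientation': [-1.9613, -2.4467, 0.0076], 'force': [-17.1472, -6.8366, 8.7418], 'width': 0.0498}
{'clock': 15.45, 'joint_pos': [-0.0876, 0.692, 1.8272, -0.0013, 0.6299, -1.8766], 'position': [0.5803, 0.015, -0.0115], 'orientation': [-1.9613, -2.4467, 0.0076], 'force': [-18.3388, -7.0766, 9.2099], 'width': 0.0495}
rear edge dir -77.42
lock top z 38.7 bed rear 477.6 lock rear 536.7 lock face fixture x 45.1 -> travel 10.1
lock mid - bed mid y 0.21 width [48.8] skew deg [-1.39  0.58]
227 [(255, 76, 64), (255, 179, 161), (255, 255, 255), (255, 255, 255), (199, 241, 194), (91, 117, 86), (140, 152, 129), (176, 172, 158), (156, 150, 140), (150, 148, 138), (131, 125, 119)]
228 [(255, 73, 61), (255, 171, 153), (255, 255, 253), (255, 255, 255), (199, 242, 195), (81, 92, 74), (66, 57, 56), (72, 62, 61), (73, 63, 62), (74, 65, 60), (69, 62, 60)]
229 [(255, 74, 63), (255, 170, 155), (255, 255, 254), (255, 255, 255), (199, 242, 196), (79, 100, 72), (103, 109, 92), (153, 145, 135), (165, 157, 147), (166, 160, 149), (144, 140, 132)]
```

View pics/s14c.png

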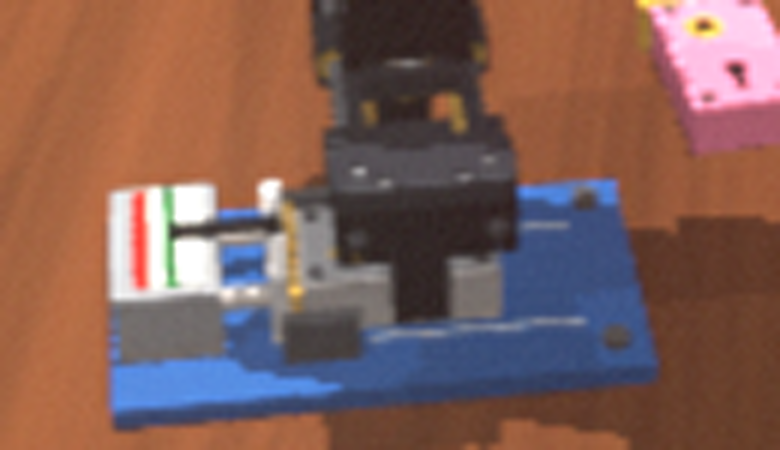

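Needle in the green (wrist geometry 10.1 mm, needle profile ≈11 mm), pose steady, lock top at 38.7 mm (12 + 26, flat on the bed). Handing in while still holding.

```bash
python3 -c "
from station import *
s=get_state();print(s['clock'],s['position'],s['force'],s['width'],abs(s['qvel']).max());print(close_job())"
```

```text
15.5 [ 0.58027871  0.0149879  -0.01149159] [-17.19017399  -6.05664675   8.50601531] 0.04952460551262818 0.001574733472535274
the job is handed in; nothing more can be done
None
```

The steel lock case lies flat on the fixture with its brass end plate against the backstop. The needle is in the green, and the gripper is still holding and pushing it. I handed the job in at 15.5 s; no verdict was reported.

**Last checks:**
- **Needle:** backstop travel reads 10.1 mm from the wrist view and about 11 mm from the needle in the side view. Green runs from 7 to 13 mm, and no reading came near the red.
- **Fit:** the lock is 0.2 mm off the centre line between the cheeks. Its top is at 38.7 mm (bed 12 + case 26 expected).
- **Hold:** grip width is 49.5 mm and the joints are at rest. The push is about 18 N along the fixture and 9 N down. The spring should account for about 10 N of that push, and I put the rest down to the lock rubbing on the bed.

**What failed or disagreed:**
- **First grasp:** it closed over the top of the lock without touching it. The fingertips turned out to be about 30 mm short of the reported TCP; I measured this, corrected for it and gripped at the second try.
- **Height check:** one two-view height of the lock's brass follower came out at 34 mm with a 5 mm miss. I used the camera depth instead (26–27 mm).
- **Skew:** the final reading was inconsistent between the two sides of the case (-1.4° and +0.6°). I took this as noise, because the tool and bed directions agreed to about 0.1° before lowering.
- **Bystanders:** the moves were planned clear of the padlock, pliers and screwdriver and no contact force showed, but I did not re-measure their positions at the end.

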